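Load a reagent cartridge under the leaf spring of a sequencer dock

TASK

Load the reagent cartridge into the dock: with the fingertips press its ribbed tail pad firmly down and, keeping it pressed, slide it forwards under the bridge and the leaf spring until its nose is fully home against the end stop. Then let go and move the hand clear, leaving it held down there. Do not lift the cartridge or tip it up, and leave the bottle, the jar and the tube rack where they stand.

Things in the scene. Friction and masses are not known exactly. Their poses are not given: they have to be found in the camera images.
- dock: fixed grey dock 245 x 82 mm; origin on the table on its centre line, x = loading direction, z up. Dark grey guide walls 61 mm apart, tops 36 mm high. Along x: rear edge -155 mm; rigid aluminium bridge 20 to 30 mm (100 mm wide, underside 41.5 mm, top 57.5 mm above the table); end stop face 72 mm (top 48 mm high). An unpressed cartridge is 4.5 mm too high for the bridge
- bridge (a point): middle of the lower rear edge of the bridge, 41.5 mm above the table, where the cartridge goes in; same axes as the dock
- stop (a point): middle of the rear face of the end stop, 37 mm above the table; same axes as the dock
- cartridge: loose smooth white cartridge, 150 g, 118 x 58 x 20 mm, in the dock on a sprung plate. Origin: centre of underside; x = loading direction (nose +59, tail -59 mm), z up. A cross rib 8 long, 50 wide, 7 mm high stands on its top, rear face at x = -13 mm. Top is 46 mm above the table unpressed, 37 mm fully pressed. At the stop its origin is at dock x = 13 mm, its rib 12 mm short of the bridge
- pad (a point): centre of the press pad, the flat finely ridged top of the tail (46 mm long, 58 mm wide) behind the rib, where the fingertips press. The rib's rear face, against which they can push forwards, is 23 mm ahead of this point. Axes as the cartridge
- nose (a point): middle of the cartridge's front face, 10 mm above its underside
- lifter (a joint): sprung steel floor plate under the cartridge: 0 m up, 0.009 m fully down (hard stop). It takes 5.4 N to start, 9.5 N at 4.5 mm, 13.5 N fully down, less the cartridge's weight, and springs up when let go. The cartridge must be held at least 5 mm down to pass under the bridge
- leaf (a joint): steel leaf spring beyond the bridge, 36 mm wide, 30 mm long, sloping down in the loading direction: 0 rad free, tip then 30 mm above the table at dock x = 58 mm; lifted to 0.25 to 0.45 rad by the cartridge under it, bearing on its top with 5 to 7 N
- bottle: small amber bottle 48 mm across, 85 mm tall, standing beside the dock; origin at centre of its underside. Leave alone
- jar: white jar with a black cap 54 mm across, 60 mm tall, standing beside the dock; origin at centre of its underside. Leave alone
- tube_rack: grey tube block 75 x 45 x 53 mm beside the dock; origin at centre of its underside. Leave alone

How it is judged:
On the way, in this order (a step that is already met when the one before it is completed fails the run):
1. the cartridge is pressed down on its sprung plate by the fingers before its nose reaches the leaf spring's tip (value of joint lifter above 0.0045 m and contact force between the fingers and cartridge above 2 N and x of nose in the frame of dock below 0.05 m), for 0.1 s.
2. its nose has passed under the leaf spring (x of nose in the frame of dock above 0.06 m and value of joint leaf above 0.15 rad), for 0.1 s.
At the end, for the whole second after the job is handed in: the cartridge lies level and at rest in the dock, its nose within 4 mm of the end stop, held down (plate at least 3.5 mm down) under the bridge with the leaf spring riding on its top (x of nose in the frame of dock above 0.068 m and z of nose in the frame of dock below 0.034 m and value of joint lifter above 0.0035 m and value of joint leaf above 0.15 rad and angle between cartridge's own z axis and vertical below 0.06 rad and angle between the x axis of cartridge and the x axis of dock, either way round below 0.06 rad and linear speed of cartridge below 0.01 m/s); the robot touches nothing.
It fails at once if the cartridge is lifted or tipped up (z of cartridge in the frame of dock above 0.036 m or angle between cartridge's own z axis and vertical above 0.2 rad).
It fails at once if the bottle, jar or tube rack is disturbed (distance of any of bottle, jar, tube_rack from where it was at the start of the episode above 0.015 m).
It also fails if it takes over 40 s, if anything falls off the work surface, if the arm or the gripper's body presses on something with over 40 N, if the wrist force passes 120 N, or if a joint passes its speed limit or range.

ROBOT

A 6-joint arm with a two-finger parallel gripper is mounted at the origin on the work surface. World frame = base frame: x ahead of the robot, y to its left, z up, the work surface at z = 0. Lengths are in m, angles in rad, forces in N, time in s.
With the tool pointing down it reaches from about 0.4 to 0.825 m from the base axis. Payload 7 kg.
Tool frame: the origin (TCP) lies on the mounting face of the last link; the fingertips stand arm.tcp_to_tips ahead of it and the grasp point (between the pads) lies 159 mm ahead of it (arm.tcp_to_tips is the distance from the TCP to the fingertips, in m); z points along the fingers, y is the direction in which the jaws open and shut (so a half turn about z gives the same grasp; the last joint's range is limited). The gripper opens to 88 mm and grips with 3 to 60 N. Pads are 19 mm wide; open, the fingers measure 130 mm over their backs; the gripper's body (78 mm by 193 mm) begins 47 mm behind the grasp point.
Start: joints at [1.597, 0.359, 0.012, 0, -1.224, -0.288], TCP at [0.175, 0.652, 0.405] pointing down, gripper open.
Joint ranges: [-3.07, 3.07], [-1.43, 2.12], [-1.02, 1.25], [-3.03, 1.67], [-3.05, -0], [-3.03, 3.03]. Speed limits (rad/s): [2.39, 2.39, 3.01, 3.14, 3.14, 3.14].

INTERFACE

Orientations are given as [roll, pitch, yaw] about the fixed x, y, z axes, in that order (R = Rz(yaw) Ry(pitch) Rx(roll)).
In Python, from station import arm, cams, job_done, finder gives the robot as it stands.
- The arm moves only by the tool play_rows, never from a script. Its argument "targets" is a list that holds one entry, the list of rows, each a list of 4 numbers: the shift along the tool's x, y, z in m, then the turn about the tool's z in degrees. A call has 1 to 5 rows; each row is the pose to reach, as a shift and turn from the pose commanded when the call began, along the tool's axes at that moment; what a row does not reach only later rows make up. A row lasts 1/8 s, in which the tool goes at most 62.5 mm and 10.7 degrees, less where a joint would pass 70% of its speed; a pose out of reach is approached as far as the arm can. A call with a gripper value outside its range is refused whole. "grip" is the closure in counts, from 0 (fully open) to 255 (shut), set as the call begins (left out, the last holds). The fingers move at their own pace and stop on an object; "newtons" is the grip in N (left out, the last holds). Time passes only in rows, so rows that repeat a pose let the fingers close. It gives the time, the measured TCP pose, the force and the opening at its end, in the units of the state.
- arm.get_state(): the state, without advancing time (a new reading comes with each control period).
- cams.grab_frame(name): name is "scene" or "top" or "wrist"; returns (picture, depth): 420x560x3 uint8, red, green, blue; 420x560 float32, m along the optical axis (not along the pixel's ray), 0 where there is no reading.
- cams.camera_params(name): a dict with "intrinsics" (3x3 intrinsics, pixels), "D" ([k1, k2, p1, p2, k3] as OpenCV has them; the pictures are not rectified), "position" and "attitude" of the camera in the world. Camera axes: x right, y down, z forward; pixel columns grow to the right and rows downward; lengths in m; the calibration is good to about 2 mm. A picture is of the moment at which its call begins: read the wrist's pose just before it. camera_params takes no time and is no camera call; for the wrist camera it gives the pose at the moment of the call.
- job_done(): hands the job in, once; it reports no verdict.
Trained networks look in the newest picture that a camera, given by its name, has taken for a name from the list of things; names that differ only in an ending like _2 or _b are one class to them, and where a whole thing is asked for, a point or a joint stands for the part that bears it (a point fixed in the world has none). Each returns a list of dicts, best first, with "score" (0 to 1); they miss things now and then, are a little off and sometimes report something else, mostly with a low value. They report only what shows in the picture. A call takes as long as a camera call.
- finder.find_in(camera, query): "xyz" ([x, y, z] in m, in world coordinates, good to about 4 mm: the middle of the surface that is visible of it).
- finder.masks_of(camera, query): "mask" (420x560 bool, what is visible of it).
The state is a dict: "t": time; "q": joint angles; "qd": joint speeds; "joint_efforts": joint torques, N m; "eef_pos": TCP position; "ee_rot": TCP orientation; "force": force on the tool from outside, world axes, zero at the start; "moment": the same for the moment, N m; "width": finger opening in m.
Only numpy, scipy, OpenCV 4.12 (cv2) and the standard library are available. Lean on these libraries where they do the work, as an engineer would, in place of code of your own. Each camera call takes 0.05 s, during which the arm holds its last target. There are 200 camera calls.

## Working session

There is one attempt and no reset: what is moved stays moved. The work goes in short steps, Python scripts to look and compute and a tool call to move; the robot and the scene stay as the last step left them, time stands still between calls to the robot, and variables do not carry over. Pictures are saved under pics/ and viewed, about 8 in all and at most 12, crops included, and the job is handed in when it is done.

Besides the shell and the picture viewer there is one more tool, called after "Emit:" as name(argument=value, ...) on one line, values as JSON. play_rows: Moves the arm, as the interface text tells. Its arguments: {"type":"object","properties":{"targets":{"type":"array","items":{"type":"array","items":{"type":"array","items":{"type":"number"}}}},"grip":{"type":"number"},"newtons":{"type":"number"}},"required":["targets"]}

```bash
mkdir -p pics; ls; cat > h.py <<'E'
import numpy as np, cv2
from station import arm,cams,job_done,finder
from scipy.spatial.transform import Rotation as R
def cp(n):
    p=cams.camera_params(n); a=np.array(p["attitude"],float)
    Rm=a if a.shape==(3,3) else R.from_euler('xyz',a).as_matrix()
    return np.array(p["intrinsics"]),np.array(p["D"],float),np.array(p["position"]),Rm
def cloud(n,d,par=None):
    K,D,t,Rm=par or cp(n)
    h,w=d.shape; u,v=np.meshgrid(np.arange(w),np.arange(h))
    n_=cv2.undistortPoints(np.stack([u,v],-1).reshape(-1,1,2).astype(np.float64),K,D).reshape(h,w,2)
    P=np.dstack([n_[...,0]*d,n_[...,1]*d,d])
    return P@Rm.T+t
def save(n,im): cv2.imwrite(f'pics/{n}.png',im[...,::-1])
E
python3 - <<'E'
from h import *
print(arm.get_state(), arm.tcp_to_tips)
print(cams.camera_params("top"))
im={}
for n in("scene","top"):
    a,d=cams.grab_frame(n); im[n]=a; np.save(n+'_d.npy',d)
    for q in("dock","cartridge","pad","bridge","stop","nose","bottle","jar","tube_rack"):
        r=finder.find_in(n,q)
        print(n,q,[(np.round(x["xyz"],4).tolist(),round(x["score"],2)) for x in r[:2]])
save("a_top",im["top"]); save("a_scene",im["scene"])
E
```

```text
pics
{'t': 0.0, 'q': array([ 1.59706778e+00,  3.59396698e-01,  1.10195144e-02, -3.52538162e-04,
       -1.22412038e+00, -2.88083582e-01]), 'qd': array([ 8.65748521e-05,  1.05736243e-03,  1.69266047e-04,  1.28240791e-03,
       -1.91159538e-03, -7.15486397e-04]), 'joint_efforts': array([-5.05669523e-04, -5.82726645e+01,  2.93059945e+01,  6.99714527e+00,
        6.96104922e-03, -1.46141033e-04]), 'eef_pos': array([0.17467249, 0.65178911, 0.40369854]), 'ee_rot': array([ 3.13986736e+00, -1.65647656e-04, -2.61932053e-01]), 'force': array([-0.47412729, -0.20941674, -0.17621628]), 'moment': array([ 0.00542051,  0.01861979, -0.03739892]), 'width': 0.08757885568279324} 0.1781
{'intrinsics': array([[394.54972969,   0.        , 275.59790608],
       [  0.        , 394.54972969, 208.42598642],
       [  0.        ,   0.        ,   1.        ]]), 'D': array([-0.05872401,  0.        ,  0.        ,  0.        ,  0.        ]), 'position': array([0.5350891 , 0.06846695, 0.73007053]), 'attitude': array([-3.04617126,  0.01728469, -1.54278159])}
scene dock [([0.5702, 0.0337, 0.0238], 0.61), ([0.5883, 0.
[... 280 characters left out ...]
.0436], 0.74)]
scene bottle [([0.5856, -0.1324, 0.0544], 0.85), ([0.5007, -0.0023, 0.0449], 0.72)]
scene jar [([0.5266, 0.1563, 0.039], 0.93)]
scene tube_rack [([0.4172, 0.1084, 0.0376], 0.97)]
top dock [([0.5729, 0.026, 0.0368], 0.8)]
top cartridge [([0.5761, 0.0262, 0.0381], 0.74), ([0.4936, 0.0044, 0.0488], 0.72)]
top pad [([0.4959, 0.0049, 0.046], 0.87)]
top bridge [([0.5742, 0.0262, 0.0384], 0.83)]
top stop [([0.5699, 0.0288, 0.0355], 0.7), ([0.5774, 0.0317, 0.0258], 0.54)]
top nose []
top bottle [([0.5691, -0.1185, 0.0605], 0.64)]
top jar [([0.4939, 0.0076, 0.0445], 0.74), ([0.5142, 0.1687, 0.0618], 0.56)]
top tube_rack [([0.4939, 0.0091, 0.0418], 0.7), ([0.4116, 0.1254, 0.031], 0.58)]
```

View pics/a_top.png

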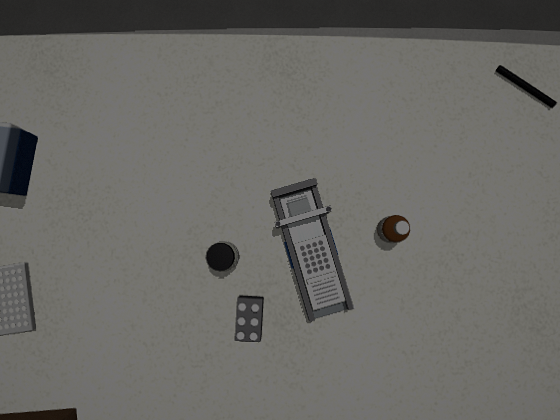

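```bash
python3 - <<'E'
from h import *
im=cv2.imread('pics/a_top.png'); d=np.load('top_d.npy'); P=cloud("top",d)
z=P[...,2]
X=P[...,0];Y=P[...,1]
roi=(X>.35)&(X<.75)&(Y>-.12)&(Y<.12)&(d>0)
for lo,hi,nm in((.043,.049,'cart'),(.055,.061,'bridge'),(.050,.0555,'rib'),(.032,.0395,'walls')):
    m=roi&(z>lo)&(z<hi)
    m=cv2.morphologyEx(m.astype(np.uint8),cv2.MORPH_OPEN,np.ones((3,3)))
    n,l,s,c=cv2.connectedComponentsWithStats(m)
    for i in np.argsort(-s[1:,4])[:3]+1:
        q=P[l==i]; 
        if len(q)<40: continue
        r=cv2.minAreaRect((q[:,:2]*1000).astype(np.float32)); print(nm,len(q),q.mean(0).round(4),r,s[i],c[i].round(0))
E
```

```text
cart 1218 [0.518  0.0124 0.0456] ((517.46337890625, 12.679519653320312), (65.64208984375, 57.86306381225586), 18.08063316345215) [ 294  235   42   46 1218] [315. 257.]
cart 863 [ 0.4586 -0.0065  0.0455] ((458.5275573730469, -6.606895446777344), (44.6014404296875, 58.436851501464844), 17.532207489013672) [306 276  39  33 863] [325. 292.]
cart 106 [0.6354 0.0591 0.0474] ((635.4093017578125, 58.7575569152832), (11.432804107666016, 40.98655700683594), 18.117948532104492) [278 183  23  11 106] [289. 189.]
bridge 273 [0.5885 0.0326 0.0572] ((588.4234619140625, 32.642860412597656), (10.00341510772705, 88.64488220214844), 17.860137939453125) [280 207  50  19 273] [304. 215.]
rib 133 [0.484  0.0017 0.0524] ((483.90167236328125, 2.1636276245117188), (8.155494689941406, 48.85300827026367), 17.75343894958496) [307 272  28  12 133] [321. 277.]
rib 47 [0.4072 0.1134 0.0525] ((406.8457336425781, 113.0972671508789), (12.19990348815918, 10.21033000946045), 2.8765759468078613) [251 318   7   8  47] [254. 321.]
rib 43 [0.3827 0.1136 0.0521] ((383.26318359375, 114.11500549316406), (12.00418472290039, 10.206418991088867), 1.8741044998168945) [250 332   7   8  43] [253. 336.]
walls 552 [ 0.5113 -0.0265  0.0354] ((511.74102783203125, -26.522825241088867), (171.96377563476562, 10.151477813720703), 18.182292938232422) [320 214  34  96 552] [336. 261.]
walls 523 [0.4913 0.0411 0.0355] ((490.46759033203125, 40.84825134277344), (171.43307495117188, 9.855606079101562), 18.091169357299805) [282 225  32  96 523] [298. 272.]
walls 232 [0.4145 0.1088 0.0345] ((413.1668395996094, 110.36565399169922), (17.684099197387695, 58.342552185058594), 89.7476806640625) [251 299  12  35 232] [257. 315.]
```

The top view shows the dock yawed about 18°. The stop is at (293,187), the bridge at (304,215), the rib at (321,277) and the pad at (325,292). The bottle, jar and rack are at (396,229), (221,256) and (250,318). The pad centre is about (0.4585, -0.0066), and the nose has about 88 mm to go. I'll move over it with the fingers shut.

Emit:
play_rows(targets=[[[0.05, 0.033, 0, -3.3], [0.1, 0.066, 0, -6.6], [0.15, 0.099, 0, -9.9], [0.2, 0.132, 0, -13.2], [0.25, 0.165, 0, -16.5]]], grip=255, newtons=20)

```text
t: 1.62
eef_pos: [0.3745, 0.4263, 0.405]
ee_rot: [-3.141, -0.0, 0.029]
force: [1.0, -0.1, 0.1]
width: 0.0431
```

Emit:
play_rows(targets=[[[0.012, 0.058, 0, -3.3], [0.024, 0.116, 0, -6.6], [0.036, 0.174, 0, -9.9], [0.048, 0.232, 0.01, -13.2], [0.057, 0.29, 0.02, -16.5]]])

```text
t: 2.25
eef_pos: [0.4381, 0.1376, 0.3849]
ee_rot: [-3.141, -0.001, 0.316]
force: [0.9, 0.5, -0.5]
width: 0.0009
```

Emit:
play_rows(targets=[[[-0.005, 0.048, 0.02, 0], [-0.01, 0.096, 0.04, 0], [-0.015, 0.1434, 0.06, 0], [-0.015, 0.1434, 0.065, 0], [-0.015, 0.1434, 0.065, 0]]])

```text
t: 2.88
eef_pos: [0.4681, -0.0017, 0.3196]
ee_rot: [3.142, 0.0, 0.313]
force: [-0.7, 0.1, -0.9]
width: 0.0004
```

```bash
python3 - <<'E'
from h import *
s=arm.get_state(); print(s["eef_pos"],s["ee_rot"],s["force"],s["width"])
par=cp("wrist"); im,d=cams.grab_frame("wrist"); save("b_wrist",im); P=cloud("wrist",d,par); print(par[2])
X,Y,z=P[...,0],P[...,1],P[...,2]
roi=(X>.35)&(X<.75)&(Y>-.12)&(Y<.12)&(d>0)
for lo,hi,nm in((.043,.049,'cart'),(.055,.061,'bridge'),(.050,.0555,'rib'),(.032,.0395,'walls')):
    m=cv2.morphologyEx((roi&(z>lo)&(z<hi)).astype(np.uint8),cv2.MORPH_OPEN,np.ones((3,3)))
    n,l,st,c=cv2.connectedComponentsWithStats(m)
    for i in np.argsort(-st[1:,4])[:3]+1:
        q=P[l==i]
        if len(q)<60: continue
        r=cv2.minAreaRect((q[:,:2]*1000).astype(np.float32)); print(nm,len(q),q.mean(0).round(4),np.round(np.hstack(r),1),c[i].round(0))
E
```

```text
[ 0.46812287 -0.001667    0.31956951] [3.14150080e+00 4.28046846e-04 3.13175978e-01] [-0.69585886  0.12072471 -0.89328411] 0.00040012042130644856
[0.5412402  0.0200433  0.29899108]
cart 9867 [0.4982 0.0038 0.0455] [493.    2.  117.5  58.2  17.8] [283. 172.]
cart 75 [ 0.5717 -0.106   0.0462] [ 571.5 -106.     2.4   13.8   85.3] [449. 128.]
bridge 2159 [0.5872 0.0329 0.0571] [587.3  32.9   9.9 100.1  18.1] [283.  41.]
bridge 454 [ 0.5716 -0.114   0.0579] [ 571.6 -114.1   11.6   33.3   89.6] [466. 133.]
rib 635 [ 0.4847 -0.0008  0.0523] [484.7  -0.9   7.8  49.2  18.3] [283. 194.]
rib 394 [ 0.5707 -0.1114  0.0529] [ 570.9 -112.8   42.    13.6    1. ] [459. 132.]
rib 209 [0.4307 0.1101 0.0523] [430.6 110.3  13.8  12.6  12.1] [131. 215.]
walls 2402 [ 0.525  -0.0244  0.0353] [518.6 -26.6 159.8  11.3  17.5] [327. 148.]
walls 2400 [0.5027 0.0421 0.0353] [497.   40.5 159.4  10.1  18. ] [239. 149.]
walls 1231 [0.4124 0.1068 0.0345] [406.8 109.9  21.7  74.9  88.7] [140. 228.]
```

View pics/b_wrist.png

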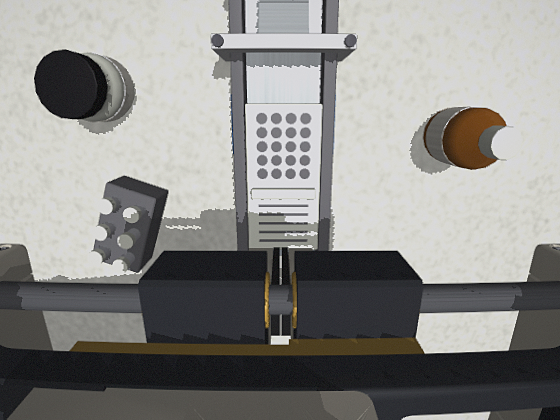

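Wrist view: the cartridge axis is at col 283 (rib at row 194) and the shut fingertips are at about col 281. At their different depths that puts the cartridge about 3 mm to the right. The point clouds agree, so I'll correct this while descending.

Emit:
play_rows(targets=[[[-0.001, 0.003, 0.03, 0], [-0.001, 0.003, 0.06, 0], [-0.001, 0.003, 0.08, 0], [-0.001, 0.003, 0.088, 0], [-0.001, 0.003, 0.088, 0]]])

```text
t: 3.55
eef_pos: [0.4683, -0.0039, 0.232]
ee_rot: [3.141, -0.0, 0.316]
force: [0.6, 0.0, -0.1]
width: 0.0005
```

Emit:
play_rows(targets=[[[0, 0, 0.002, 0], [0, 0, 0.004, 0], [0, 0, 0.006, 0], [0, 0, 0.008, 0], [0, 0, 0.008, 0]]])

```text
t: 4.18
eef_pos: [0.4682, -0.0047, 0.2238]
ee_rot: [3.142, -0.0, 0.314]
force: [-1.4, 0.0, 3.7]
width: 0.0005
```

```bash
python3 - <<'E'
from h import *
s=arm.get_state(); print(s["t"],s["eef_pos"],s["ee_rot"],s["force"],s["eef_pos"][2]-.1781)
im,d=cams.grab_frame("wrist"); save("c_wrist",im)
E
```

```text
4.175 [ 0.46816596 -0.00471687  0.22375164] [ 3.14151365e+00 -6.38815562e-05  3.14149182e-01] [-1.41827808  0.04139904  3.72914623] 0.04565163553887888
```

View pics/c_wrist.png

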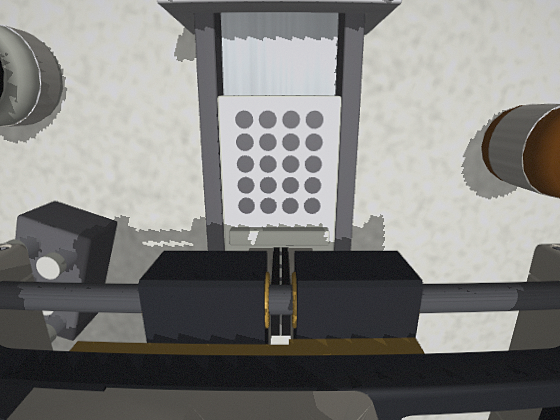

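The fingers are centred (col 281 against a cartridge axis of about 280) and just behind the rib (row 237). Contact came at tip height 45.7 mm with 3.7 N, so they are on the pad. Now I'll press.

Emit:
play_rows(targets=[[[0, 0, 0.002, 0], [0, 0, 0.004, 0], [0, 0, 0.006, 0], [0, 0, 0.0075, 0], [0, 0, 0.0075, 0]]])

```text
t: 4.85
eef_pos: [0.4682, -0.0047, 0.2165]
ee_rot: [3.141, -0.0, 0.314]
force: [-2.9, 0.6, 9.5]
width: 0.0007
```

Emit:
play_rows(targets=[[[0.001, 0, 0, 0], [0.002, 0, 0, 0], [0.003, 0, 0, 0], [0.004, 0, 0, 0], [0.005, 0, 0, 0]]])

```text
t: 5.48
eef_pos: [0.4729, -0.0033, 0.2165]
ee_rot: [3.141, 0.0, 0.314]
force: [-2.8, -0.6, 9.4]
width: 0.0004
```

Emit:
play_rows(targets=[[[0.005, 0, 0, 0], [0.01, 0, 0, 0], [0.015, 0, 0, 0], [0.02, 0, 0, 0], [0.025, 0, 0, 0]]])

```text
t: 6.1
eef_pos: [0.4968, 0.0045, 0.2166]
ee_rot: [3.141, 0.0, 0.314]
force: [-1.7, -0.5, 10.4]
width: 0.0006
```

```bash
cat > w.py <<'E'
from h import *
import sys
s=arm.get_state(); print(s["t"],s["eef_pos"].round(4),s["force"].round(1))
par=cp("wrist"); im,d=cams.grab_frame("wrist"); save(sys.argv[1],im); P=cloud("wrist",d,par)
X,Y,z=P[...,0],P[...,1],P[...,2]
roi=(X>.35)&(X<.75)&(Y>-.09)&(Y<.09)&(d>0)
ax=np.array([.951,.309])
for lo,hi,nm in((.036,.049,'cart'),(.055,.061,'bridge'),(.044,.0545,'rib')):
    m=cv2.morphologyEx((roi&(z>lo)&(z<hi)).astype(np.uint8),cv2.MORPH_OPEN,np.ones((3,3)))
    n,l,st,c=cv2.connectedComponentsWithStats(m)
    for i in np.argsort(-st[1:,4])[:2]+1:
        q=P[l==i]
        if len(q)<60: continue
        r=cv2.minAreaRect((q[:,:2]*1000).astype(np.float32)); print(nm,len(q),q.mean(0).round(4),np.round(np.hstack(r),1),c[i].round(0),'along',np.percentile(q[:,:2]@ax*1000,[2,50,98]).round(1),'tcp',(s["eef_pos"][:2]@ax*1000).round(1))
E
python3 w.py d_wrist
```

```text
6.1 [0.4968 0.0045 0.2166] [-1.7 -0.5 10.4]
cart 18194 [0.5429 0.0181 0.0385] [539.5  17.   80.1  58.2  18. ] [279. 172.] along [483.1 522.9 556.9] tcp 473.8
cart 3419 [0.6029 0.0376 0.0404] [603.5  37.8  19.4  36.1  18. ] [279.  31.] along [576.2 584.9 594.2] tcp 473.8
bridge 6462 [0.5875 0.0326 0.0572] [587.5  33.   10.4 100.1  17.9] [279.  65.] along [564.1 568.8 573.6] tcp 473.8
bridge 97 [0.5044 0.009  0.0574] [504.    9.6   5.6   6.2  67.9] [272. 264.] along [478.7 482.8 484.7] tcp 473.8
rib 377 [0.5086 0.0224 0.0448] [508.6  22.7   7.5  19.1  18.8] [249. 238.] along [487.2 490.5 494.1] tcp 473.8
rib 265 [0.514  0.0047 0.0447] [514.3   4.6   6.8  14.9  17.5] [287. 238.] along [487.3 490.3 493.6] tcp 473.8
```

View pics/d_wrist.png

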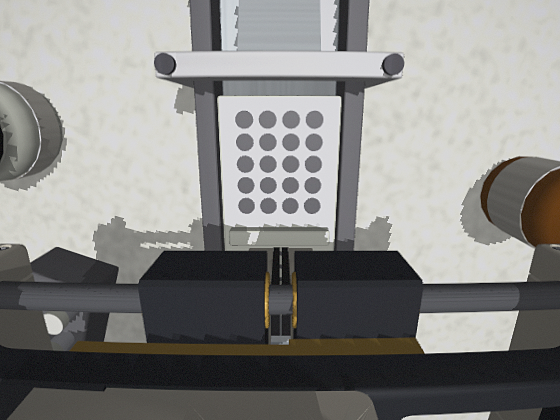

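The cartridge rides level at 38.5 mm, carried by the pad, with its nose at about dock x = 14 mm. It is centred (cols 220–340, nose edge at row 97, bridge at row 65). I'll continue.

Emit:
play_rows(targets=[[[0.005, 0, 0, 0], [0.01, 0, 0, 0], [0.015, 0, 0, 0], [0.02, 0, 0, 0], [0.025, 0, 0, 0]]])

```text
t: 6.78
eef_pos: [0.5206, 0.0122, 0.2167]
ee_rot: [3.141, -0.0, 0.314]
force: [-1.4, -1.0, 9.8]
width: 0.0005
```

Emit:
play_rows(targets=[[[0.004, 0, 0, 0], [0.008, 0, 0, 0], [0.012, 0, 0, 0], [0.016, 0, 0, 0], [0.02, 0, 0, 0]]])

```text
t: 7.4
eef_pos: [0.5383, 0.0179, 0.2157]
ee_rot: [3.141, 0.004, 0.314]
force: [-5.0, -1.9, 6.0]
width: 0.0006
```

```bash
python3 w.py e_wrist
```

```text
7.4 [0.5383 0.0179 0.2157] [-5.  -1.9  6. ]
cart 7073 [0.6071 0.0381 0.0402] [607.7  38.8  32.4  55.9  17.4] [280. 122.] along [574.2 589.  605.4] tcp 517.4
cart 6547 [0.6374 0.0489 0.0467] [637.8  49.   12.7  82.2  17.6] [278.  44.] along [615.9 621.3 627.6] tcp 517.4
bridge 5316 [0.588  0.0331 0.0572] [588.   32.7  10.3 100.   17.8] [278. 171.] along [564.5 569.5 574. ] tcp 517.4
bridge 83 [0.5479 0.0147 0.0574] [547.5  15.3   5.3   5.4  12.3] [289. 265.] along [522.7 525.9 527.6] tcp 517.4
rib 6078 [0.6379 0.0491 0.0473] [637.9  49.   12.5  82.2  17.6] [278.  42.] along [616.1 621.8 627.6] tcp 517.4
rib 431 [0.5888 0.0466 0.048 ] [588.6  49.5   2.   50.9  17.9] [250. 156.] along [574.  574.3 575.5] tcp 517.4
```

View pics/e_wrist.png

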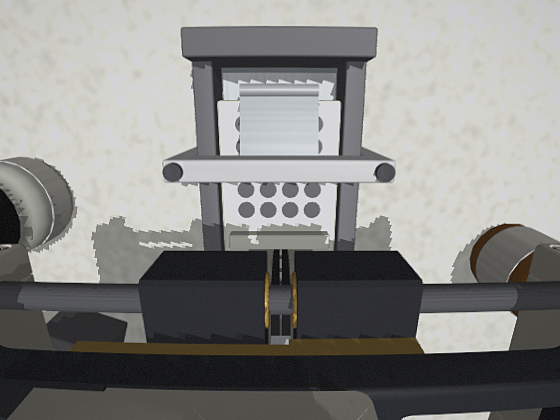

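```bash
python3 - <<'E'
from h import *
par=cp("wrist"); im,d=cams.grab_frame("wrist"); P=cloud("wrist",d,par)
ax=np.array([.951,.309]); la=np.array([-.309,.951])
A=P[...,:2]@ax*1000-544.2; L=P[...,:2]@la*1000
for u in (240,262,300,325):
    print('col',u)
    for v in range(30,260,6): print((v,round(A[v,u]),round(P[v,u,2]*1000,1)),end=' ')
    print()
E
```

```text
col 240
(30, 83, np.float64(47.5)) (36, 81, np.float64(47.4)) (42, 78, np.float64(47.2)) (48, 76, np.float64(46.7)) (54, 74, np.float64(46.2)) (60, 72, np.float64(41.9)) (66, 72, np.float64(25.0)) (72, 70, np.float64(12.1)) (78, 67, np.float64(16.9)) (84, 64, np.float64(17.8)) (90, 60, np.float64(38.7)) (96, 57, np.float64(38.5)) (102, 55, np.float64(38.6)) (108, 52, np.float64(38.6)) (114, 49, np.float64(39.4)) (120, 47, np.float64(39.8)) (126, 44, np.float64(42.4)) (132, 41, np.float64(42.1)) (138, 39, np.float64(43.4)) (144, 36, np.float64(42.8)) (150, 33, np.float64(44.9)) (156, 31, np.float64(44.2)) (162, 30, np.float64(57.5)) (168, 27, np.float64(57.5)) (174, 25, np.float64(57.4)) (180, 22, np.float64(57.2)) (186, 15, np.float64(36.9)) (192, 12, np.float64(37.1)) (198, 9, np.float64(37.1)) (204, 5, np.float64(36.2)) (210, 2, np.float64(37.0)) (216, -1, np.float64(36.5)) (222, -4, np.float64(36.2)) (228, -7, np.float64(37.2)) (234, -8, np.float64(43.1)) (240, -11, np.float64(43.0)) (246, -14, np.float64(44.4)) (252, 11, np.float64(108.4)) (258, 12, np.float64(113.0)) 
col 262
(3
[... 2558 characters left out ...]
(114, 49, np.float64(35.7)) (120, 46, np.float64(37.5)) (126, 44, np.float64(38.0)) (132, 41, np.float64(35.7)) (138, 38, np.float64(36.5)) (144, 35, np.float64(38.0)) (150, 32, np.float64(36.3)) (156, 29, np.float64(35.6)) (162, 30, np.float64(57.4)) (168, 27, np.float64(57.0)) (174, 24, np.float64(56.0)) (180, 22, np.float64(56.9)) (186, 15, np.float64(36.5)) (192, 12, np.float64(38.2)) (198, 8, np.float64(36.2)) (204, 6, np.float64(36.9)) (210, 2, np.float64(37.0)) (216, -1, np.float64(37.7)) (222, -4, np.float64(36.7)) (228, -7, np.float64(36.8)) (234, -8, np.float64(42.5)) (240, -11, np.float64(44.5)) (246, -14, np.float64(44.7)) (252, 12, np.float64(109.2)) (258, 12, np.float64(113.9))
```

The nose is at about dock x = 57 mm with the leaf riding on the cartridge (rows 88–155). The top is level at about 37 mm and the fingers are close to the rib. About 15 mm remain, and I'll add a little more pressure.

Emit:
play_rows(targets=[[[0.003, 0, 0.0005, 0], [0.006, 0, 0.001, 0], [0.009, 0, 0.001, 0], [0.011, 0, 0.001, 0], [0.012, 0, 0.001, 0]]])

```text
t: 8.12
eef_pos: [0.5502, 0.0217, 0.2154]
ee_rot: [3.141, 0.002, 0.314]
force: [-5.0, -0.6, 10.3]
width: 0.0002
```

Emit:
play_rows(targets=[[[0.001, 0, 0, 0], [0.002, 0, 0, 0], [0.003, 0, 0, 0], [0.003, 0, 0, 0]]])

```text
t: 8.62
eef_pos: [0.5531, 0.0227, 0.2154]
ee_rot: [3.141, 0.002, 0.314]
force: [-3.7, -1.3, 10.5]
width: 0.0008
```

```bash
cat > p.py <<'E'
from h import *
import sys
s=arm.get_state(); print(s["t"],s["eef_pos"].round(4),s["ee_rot"].round(3),s["force"].round(1))
par=cp("wrist"); im,d=cams.grab_frame("wrist"); save(sys.argv[1],im); P=cloud("wrist",d,par)
ax=np.array([.951,.309]); A=P[...,:2]@ax*1000-544.2
print('tcp',s["eef_pos"][:2]@ax*1000-544.2)
for u in (232,325):
    print(u,[(v,round(float(A[v,u]),1),round(float(P[v,u,2]*1000),1)) for v in range(60,250,4)])
E
python3 p.py f_wrist
```

```text
8.625 [0.5531 0.0227 0.2154] [3.141e+00 2.000e-03 3.140e-01] [-3.7 -1.3 10.5]
tcp -11.19219834890714
232 [(60, 93.6, -1.6), (64, 91.4, -0.5), (68, 83.4, 46.7), (72, 81.8, 47.1), (76, 80.2, 46.5), (80, 78.6, 46.6), (84, 76.9, 47.3), (88, 75.2, 48.2), (92, 73.6, 48.1), (96, 72.0, 46.2), (100, 70.7, 35.5), (104, 68.9, 36.3), (108, 67.1, 36.1), (112, 65.3, 34.6), (116, 63.5, 35.8), (120, 61.7, 37.7), (124, 59.9, 36.5), (128, 58.1, 37.4), (132, 56.2, 37.1), (136, 54.2, 35.3), (140, 52.5, 36.9), (144, 50.6, 37.1), (148, 48.7, 36.8), (152, 46.8, 37.0), (156, 44.7, 35.7), (160, 42.9, 36.2), (164, 41.0, 36.9), (168, 39.1, 37.0), (172, 36.9, 36.1), (176, 35.1, 36.6), (180, 33.0, 36.2), (184, 31.1, 37.0), (188, 28.9, 36.1), (192, 29.8, 48.1), (196, 29.9, 56.0), (200, 28.2, 56.4), (204, 26.5, 57.0), (208, 24.4, 56.0), (212, 22.5, 56.0), (216, 20.9, 56.7), (220, 12.1, 35.9), (224, 10.1, 36.4), (228, 7.9, 36.3), (232, 7.1, 40.0), (236, 6.1, 43.0), (240, 3.9, 42.9), (244, 2.1, 43.6), (248, -0.2, 43.3)]
325 [(60, 93.4, 0.0), (64, 91.4, -0.9), (68, 83.3, 47.8), (72, 81.6, 48.3), (76, 80.1, 47.9), (80, 78.4, 48.2), (84, 76.8, 48.4), (88, 75.3, 46.4), (92, 73.7, 46.6), (96, 72.0, 46.6), (100, 70.7, 35.5), (104, 68.9, 37.7), (108, 67.1, 35.9), (112, 65.3, 36.0), (116, 63.5, 36.4), (120, 61.7, 36.0), (124, 59.9, 36.8), (128, 58.1, 37.8), (132, 56.2, 36.9), (136, 54.4, 37.5), (140, 52.5, 38.0), (144, 50.5, 36.2), (148, 48.5, 35.1), (152, 46.6, 35.6), (156, 44.7, 35.8), (160, 42.8, 36.1), (164, 40.8, 35.8), (168, 38.8, 35.5), (172, 37.1, 37.0), (176, 34.9, 35.8), (180, 33.0, 36.1), (184, 31.0, 36.2), (188, 29.1, 36.9), (192, 30.2, 49.8), (196, 29.8, 55.9), (200, 28.4, 57.3), (204, 26.4, 56.5), (208, 24.8, 57.3), (212, 22.6, 56.2), (216, 20.9, 56.7), (220, 12.5, 37.2), (224, 9.9, 35.9), (228, 7.8, 36.1), (232, 6.9, 39.5), (236, 6.1, 43.1), (240, 4.2, 43.6), (244, 2.2, 43.8), (248, -0.3, 43.2)]
```

The rib front is at about 7 mm, against 8 mm when home. I'll push on until the force shows the stop.

Emit:
play_rows(targets=[[[0.001, 0, 0, 0], [0.002, 0, 0, 0], [0.002, 0, 0, 0]]])

```text
t: 9.05
eef_pos: [0.5544, 0.0231, 0.2154]
ee_rot: [3.141, 0.003, 0.314]
force: [-7.2, -2.3, 12.0]
width: 0.0003
```

Emit:
play_rows(targets=[[[0.001, 0, 0, 0], [0.0015, 0, 0, 0], [0.0015, 0, 0, 0]]])

```text
t: 9.43
eef_pos: [0.5548, 0.0232, 0.2153]
ee_rot: [3.141, 0.006, 0.314]
force: [-12.6, -2.8, 17.0]
width: 0.0008
```

```bash
python3 p.py g_wrist | cut -c1-1200
```

```text
9.425 [0.5548 0.0232 0.2153] [3.141 0.006 0.314] [-12.6  -2.8  17. ]
tcp -9.401805722196286
232 [(60, 94.2, 0.3), (64, 92.3, -1.0), (68, 88.9, 10.0), (72, 82.8, 47.6), (76, 81.2, 47.5), (80, 79.6, 47.7), (84, 78.0, 47.7), (88, 76.4, 46.6), (92, 74.7, 47.2), (96, 73.1, 48.1), (100, 71.9, 34.4), (104, 70.0, 36.4), (108, 68.2, 35.7), (112, 66.4, 36.0), (116, 64.6, 36.7), (120, 62.8, 36.0), (124, 61.0, 36.3), (128, 59.1, 35.1), (132, 57.3, 36.6), (136, 55.5, 37.5), (140, 53.5, 36.5), (144, 51.7, 37.1), (148, 49.7, 36.3), (152, 47.9, 37.1), (156, 45.8, 35.7), (160, 43.9, 35.6), (164, 42.0, 36.0), (168, 40.0, 35.6), (172, 38.3, 37.4), (176, 36.2, 36.5), (180, 34.1, 36.3), (184, 32.2, 36.7), (188, 29.8, 35.1), (192, 30.0, 44.1), (196, 29.9, 51.6), (200, 29.4, 56.6), (204, 27.9, 57.6), (208, 26.1, 57.5), (212, 24.0, 56.7), (216, 22.3, 57.1), (220, 19.9, 55.7), (224, 11.1, 36.1), (228, 9.1, 36.5), (232, 8.3, 40.2), (236, 7.5, 43.6), (240, 5.1, 43.0), (244, 3.3, 43.7), (248, 1.3, 44.2)]
325 [(60, 94.5, -1.7), (64, 92.1, 0.4), (68, 88.7, 11.6), (72, 82.8, 47.4), (76, 81.3, 46.6), (80, 79.5, 48.1), (84, 78.0, 46.9), (88, 76.3, 48.1), (92, 74.7, 47.9), (96, 73.0, 47.8), (100, 71.8, 35.4), (104, 70.0, 37.8), (108, 68.2, 35.3), (112, 66.4, 37.4), (116, 64.6, 36.4), (120, 62.8, 35.9), (124, 60.9, 36.6), (128, 59.1, 36.8), (132, 57.3, 36.8), (136, 55.2, 34.1), (140, 53.6, 37.1), (144, 51.7, 36.9), (148, 49.7, 35.9), (152, 47.8, 35.8), (156, 46.0, 36.9), (160, 43.9, 36.0), (164, 42.0, 36.3), (168, 39.8, 35.0), (172, 37.9, 35.3), (176, 36.1, 36.0), (180, 34.1, 36.3), (184, 32.2, 36.5), (188, 30.4, 37.6), (192, 29.8, 43.4), (196, 30.1, 52.4), (200, 29.4, 56.6), (204, 27.5, 56.2), (208, 26.2, 57.9), (212, 23.9, 56.4), (216, 22.1, 56.8), (220, 20.1, 56.3), (224, 11.6, 37.5), (228, 9.0, 36.3), (232, 8.2, 39.8), (236, 7.3, 43.3), (240, 5.7, 44.6), (244, 3.3, 43.8), (248, 1.3, 44.1)]
```

It is home: nose edge at 72 mm, and the push force rose to 13 N. I'll ease the push off, then lift slowly straight up.

Emit:
play_rows(targets=[[[-0.001, 0, 0, 0], [-0.001, 0, -0.001, 0], [-0.001, 0, -0.002, 0], [-0.001, 0, -0.003, 0], [-0.001, 0, -0.004, 0]]])

```text
t: 10.1
eef_pos: [0.5546, 0.0232, 0.2182]
ee_rot: [-3.142, 0.004, 0.313]
force: [-4.8, -2.6, 2.0]
width: 0.0008
```

Emit:
play_rows(targets=[[[0, 0, -0.001, 0], [0, 0, -0.002, 0], [0, 0, -0.003, 0], [0, 0, -0.004, 0], [0, 0, -0.005, 0]]])

```text
t: 10.72
eef_pos: [0.555, 0.0235, 0.2233]
ee_rot: [-3.141, 0.003, 0.314]
force: [-4.7, -1.3, -1.2]
width: 0.0002
```

```bash
python3 p.py i_wrist | cut -c1-1200
```

```text
10.725 [0.555  0.0235 0.2233] [-3.141e+00  3.000e-03  3.140e-01] [-4.7 -1.3 -1.2]
tcp -9.115875532129849
232 [(60, 96.3, -0.3), (64, 94.2, -0.4), (68, 91.9, -0.0), (72, 88.5, 10.8), (76, 82.8, 47.3), (80, 81.0, 47.7), (84, 79.4, 47.0), (88, 77.7, 47.0), (92, 75.9, 47.5), (96, 74.2, 47.1), (100, 72.5, 47.1), (104, 70.9, 40.6), (108, 69.0, 41.7), (112, 67.2, 41.0), (116, 65.3, 40.7), (120, 63.5, 40.8), (124, 61.6, 42.1), (128, 59.7, 41.3), (132, 57.8, 41.2), (136, 55.9, 40.5), (140, 54.0, 40.7), (144, 52.0, 39.9), (148, 50.2, 41.1), (152, 48.1, 39.9), (156, 46.3, 41.4), (160, 44.1, 40.1), (164, 42.2, 40.6), (168, 40.2, 40.5), (172, 37.9, 39.3), (176, 36.1, 40.5), (180, 34.2, 41.0), (184, 32.1, 40.7), (188, 30.2, 41.4), (192, 30.1, 49.6), (196, 29.8, 56.3), (200, 27.9, 56.4), (204, 26.1, 56.7), (208, 24.1, 56.6), (212, 22.7, 58.4), (216, 20.1, 56.3), (220, 13.1, 41.3), (224, 10.7, 40.8), (228, 8.7, 41.5), (232, 7.6, 44.4), (236, 6.9, 48.3), (240, 4.6, 47.9), (244, 2.6, 48.4), (248, -2.6, 41.5)]
325 [(60, 96.5, -1.3), (64, 94.2, -1.1), (68, 91.9, 0.4), (72, 88.4, 11.5), (76, 82.6, 48.2), (80, 81.0, 48.0), (84, 79.3, 47.3), (88, 77.6, 47.6), (92, 75.9, 47.9), (96, 74.1, 47.8), (100, 72.4, 48.0), (104, 70.8, 41.8), (108, 69.0, 41.0), (112, 67.1, 41.2), (116, 65.3, 40.4), (120, 63.4, 40.6), (124, 61.6, 40.7), (128, 59.7, 41.4), (132, 57.8, 41.7), (136, 55.8, 39.4), (140, 54.0, 41.4), (144, 52.0, 40.9), (148, 50.0, 39.6), (152, 48.3, 41.9), (156, 46.2, 41.2), (160, 44.2, 40.9), (164, 42.2, 40.7), (168, 40.1, 40.2), (172, 38.1, 40.0), (176, 36.2, 41.2), (180, 34.1, 40.8), (184, 31.9, 39.9), (188, 30.1, 41.3), (192, 29.6, 47.8), (196, 29.8, 56.4), (200, 27.8, 56.2), (204, 26.2, 57.2), (208, 24.4, 57.6), (212, 22.4, 57.5), (216, 20.3, 57.0), (220, 12.8, 40.3), (224, 10.9, 41.2), (228, 9.0, 42.3), (232, 8.4, 46.4), (236, 6.9, 48.4), (240, 4.4, 47.4), (244, 2.5, 48.1), (248, -3.1, 40.3)]
```

It is level against the bridge with the nose at the stop. The fingers still lean lightly on the rib, so I'll back off 4 mm and then rise clear.

Emit:
play_rows(targets=[[[-0.002, 0, 0, 0], [-0.004, 0, 0, 0], [-0.004, 0, -0.02, 0], [-0.004, 0, -0.05, 0], [-0.004, 0, -0.08, 0]]])

```text
t: 11.4
eef_pos: [0.5528, 0.0229, 0.3055]
ee_rot: [3.141, -0.002, 0.315]
force: [0.8, 0.9, -0.1]
width: 0.0007
```

Emit:
play_rows(targets=[[[-0.02, 0, -0.03, 0], [-0.04, 0, -0.05, 0], [-0.06, 0, -0.06, 0], [-0.06, 0, -0.06, 0]]])

```text
t: 11.9
eef_pos: [0.4949, 0.004, 0.3659]
ee_rot: [-3.141, -0.004, 0.314]
force: [-0.3, -0.6, -0.9]
width: 0.0001
```

```bash
python3 - <<'E'
from h import *
s=arm.get_state(); print(s["t"],s["eef_pos"].round(4),s["force"].round(1))
par=cp("wrist"); im,d=cams.grab_frame("wrist"); save("k_wrist",im); P=cloud("wrist",d,par)
ax=np.array([.951,.309]);la=np.array([-.309,.951]); A=P[...,:2]@ax*1000-544.2; L=P[...,:2]@la*1000; Z=P[...,2]*1000
L0=np.median(L[(Z>55)&(Z<60)&(A>20)&(A<30)&(abs(L+149)<60)]); print('L0',L0)
m=(abs(L-L0)<27)&(abs(L-L0)>20)&(d>0)
for a in range(-48,78,4):
    k=m&(A>=a)&(A<a+4)
    if k.sum()>5: print(a,k.sum(),np.median(Z[k]).round(1),end=' | ')
k=m&(abs(L-L0)<30)&(Z>39)&(Z<44)&(((A>-40)&(A<-18))|((A>34)&(A<66)))
c=np.linalg.lstsq(np.c_[A[k],L[k],np.ones(k.sum())],Z[k],rcond=None)[0]; print('\nslopes',c,k.sum())
im,d=cams.grab_frame("top")
print([ (q,[np.round(x["xyz"],3).tolist() for x in finder.find_in("top",q)[:2]]) for q in ("bottle","jar","tube_rack")])
E
```

```text
11.9 [0.4949 0.004  0.3659] [-0.3 -0.6 -0.9]
L0 -150.58082784129118
-48 3689 291.0 | -44 858 276.9 | -40 881 276.9 | -36 2239 271.0 | -32 64 40.9 | -28 63 40.9 | -24 78 40.7 | -20 63 40.8 | -16 78 40.9 | -12 61 40.8 | -8 72 40.9 | -4 57 41.0 | 0 75 47.6 | 4 64 47.7 | 8 80 40.8 | 12 80 40.9 | 16 80 41.3 | 20 90 56.9 | 24 88 56.8 | 28 62 56.4 | 32 70 40.9 | 36 78 41.0 | 40 82 40.9 | 44 82 40.9 | 48 78 40.7 | 52 75 40.7 | 56 78 40.8 | 60 82 40.9 | 64 74 40.8 | 68 116 40.9 | 72 89 47.3 | 76 83 47.3 | 
slopes [-4.85376218e-05 -9.98360188e-04  4.07219236e+01] 990
[('bottle', [[0.578, -0.116, 0.058]]), ('jar', [[0.515, 0.167, 0.064]]), ('tube_rack', [[0.565, 0.029, 0.04], [0.441, 0.136, 0.032]])]
```

View pics/k_wrist.png

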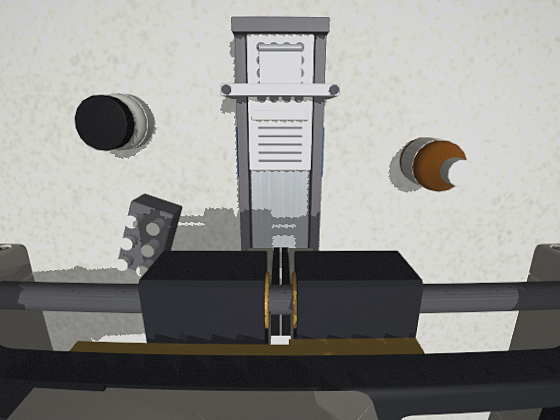

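The picture shows the cartridge under the bridge (row 90) with its nose at the stop (row 35), and the leaf on its top (rows 42–84). The hand is clear, and the bottle, jar and rack are standing. I'll hand it in.

```bash
python3 -c "
from station import job_done
print(job_done())"
```

```text
the job is handed in; nothing more can be done
None
```

The cartridge is loaded and held in the dock. I handed the job in at about 12 s of the 40 s allowed; no verdict was reported.

**What I did:** With the fingers shut, I pressed the ribbed pad down about 7 mm with roughly 10 N. I then slid the cartridge about 88 mm under the bridge and leaf spring until the push force rose to about 13 N at the stop. After easing the push, I let the cartridge rise slowly against the bridge, backed the fingers off the rib, lifted and withdrew.

**Last checks (wrist depth picture):**
- **Position:** the rib sits at dock x of about 0 to 8 mm, where it should be when home. The cartridge top reaches right up to the stop face at 72 mm.
- **Held down:** the top is 40.8 mm above the table, so the plate is about 5 mm down.
- **Level and leaf:** the fitted tilt is under 0.002 rad, and the leaf lies on the cartridge top.
- **Hand clear:** the wrist force is close to zero.

**Bystanders:** The bottle and jar were found within about 10 mm of their first readings, which is more than the finder's stated 4 mm error. For the rack, the finder's best hit was the dock. Its second hit was about 30 mm from the first reading, and that one also had a low score. In the last wrist picture all three are standing, and the hand never went low near them, so I put these differences down to the finder.

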